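Tip the storage bin onto its base and push it home

ROBOT

A 7-joint arm with a two-finger parallel gripper is mounted at the origin on the work surface. World frame = base frame: x ahead of the robot, y to its left, z up, the work surface at z = 0. Lengths are in m, angles in degrees, forces in N, time in s.
With the tool pointing down it reaches from about 0.425 to 0.875 m from the base axis. Payload 4.7 kg.
Tool frame: the origin (TCP) lies between the finger pads; the fingertips stand 8 mm ahead of it and the grasp point (between the pads) lies 11 mm behind it; z points along the fingers, y is the line along which they close (so a half turn about z gives the same grasp; the last joint's range is limited). The gripper opens to 87 mm and grips with 3 to 60 N. Pads are 19 mm wide; open, the fingers measure 117 mm over their backs; the gripper's body (75 mm by 190 mm) begins 51 mm behind the grasp point.
Start: joints at [-68.291, 18.392, -4.016, 83.108, 1.295, 78.541, -3.26], TCP at [0.232, 0.607, 0.231] pointing down, gripper open.
Joint ranges: [-163.93, 163.93], [-17.29, 119.83], [-79.2, 71.16], [3.27, 140.29], [-89.18, 269.18], [5.43, 117.66], [-154.24, 154.24]. Speed limits (degrees/s): [147.25, 147.25, 180, 180, 180, 180, 180].

INTERFACE

Orientations are given as [roll, pitch, yaw] about the fixed x, y, z axes, in that order (R = Rz(yaw) Ry(pitch) Rx(roll)).
In Python, from cell import env, viewer gives the robot as it stands. The module is installed in compiled form; this text tells all that it offers.
- The arm moves only by the tool arm_command, never from a script. Its argument "series" is a list of rows, each a list of 2 entries, a list of its own where there are three numbers: the shift along the tool's x, y, z in mm, then the turn about the tool's z in rad. A call has exactly 5 rows; each row is the pose to reach, as a shift and turn from the pose commanded when the call began, along the tool's axes at that moment; what a row does not reach only later rows make up. A row lasts 1/10 s, in which the tool goes at most 50 mm and 8.59 degrees, less where a joint would pass 70% of its speed; a pose out of reach is approached as far as the arm can. A call with a gripper value outside its range is refused whole. "grip" is the gripper command: -1 is fully open, 1 is shut, values between are in proportion, set as the call begins (left out, the last holds). The fingers move at their own pace and stop on an object; "grip_force" is the grip in N (left out, the last holds). Time passes only in rows, so rows that repeat a pose let the fingers close, or fill a call up. It gives the time, the measured TCP pose, the force, the opening and the grip force at its end, in the units of the state.
- env.get_obs(): the state, without advancing time (a new reading comes with each control period).
- viewer.read_camera(name): name is "scene" or "side" or "wrist"; returns (picture, depth): 480x640x3 uint8, blue, green, red; 480x640 float32, m along the optical axis (not along the pixel's ray), 0 where there is no reading.
- viewer.calibration(name): a dict with "K" (3x3 intrinsics, pixels), "dist" ([k1, k2, p1, p2, k3] as OpenCV has them; the pictures are not rectified), "T" (4x4, takes a point from camera to world coordinates); the wrist camera has in their place "hand_eye" (4x4, takes a point from camera to tool coordinates, whose origin is the TCP and whose axes are the flange's). Camera axes: x right, y up, looking along -z (the intrinsics and any distortion apply to the point x, -y, -z); pixel columns grow to the right and rows downward; lengths in m; the calibration is good to about 2 mm. A picture is of the moment at which its call begins: read the wrist's pose just before it. calibration takes no time and is no camera call.
- env.sign_off(): hands the job in; it is judged then, once.
The state is a dict: "time_s": time; "qpos": joint angles; "joint_velocities": joint speeds; "effort": joint torques, N m; "tool_pos": TCP position; "tool_rot": TCP orientation; "force": force on the tool from outside, world axes, zero at the start; "wrist_torque": the same for the moment, N m; "grip_width": finger opening in m; "grasp_force": force on a finger pad.
Only numpy, scipy, OpenCV 4.12 (cv2) and the standard library are available. Lean on these libraries where they do the work, as an engineer would, in place of code of your own. Each camera call takes 0.05 s, during which the arm holds its last target. There are 200 camera calls.

TASK

The green storage bin has been left standing on its end on the wooden draining board. Without gripping or lifting it, first push it over from its open side, near the top, so that it drops onto its base on the board with its open side up, and only then push it across the board until its long side sits flat against the raised strip along the board's far edge. Leave the crockery and everything else where it stands.

Things in the scene. Friction and masses are not known exactly. Their poses are not given: they have to be found in the camera images.
- bin: Green open-topped plastic bin, 200 x 90 x 80 mm outside, 4 mm walls, 0.17-0.35 kg. Origin at the centre of that block. Own z along the 200 length (up at the start: it stands on an end wall), x across the 90 width, y across the 80 depth: open side at y = -40, closed base at y = +40. At the start own +y (the way it must topple) points to the robot's left, within 0.35 rad. Lying on its base, own y is down.
- bin_rim (a point): On the bin, at own (0, -40, +98) mm: middle of the 4 mm thick, 90 mm wide edge of the end wall that is on top at the start, on the open side, 198 mm above the board. A finger coming down beside the open side meets this edge. Pushed there the bin tips without sliding and falls by itself after leaning some 25 degrees.
- board: Fixed wooden draining board, slab 12 mm thick on the counter, 500 long along its own y, 305 deep along its own x (from x = -160 to +145 mm). Origin on the counter's surface under it, z up, own x pointing away from the robot, to the strip. The bin stands on the slab and must stay on it.
- strip (a point): Middle of the near face of the raised dark wooden strip along the board's far edge (board own x = +125, y = 0), on the slab's surface (z = 12 mm). The strip is 500 long, 24 mm tall above the slab; same axes as the board.
- cup_left: Small white cup standing upside down on the left part of the board, 70 across, 62 tall, with a small handle; origin at its underside; a bystander, to be left alone
- cup_right: Small white cup standing upside down on the right part of the board, next to the strip, 70 across, 62 tall, with a small handle; origin at its underside; a bystander, to be left alone
- mug: Blue mug with a handle, 80 across, 90 tall, on the counter to the right of the board; origin at its underside; a bystander, to be left alone
- jar: Amber glass jar with steel cap, 72 across, 100 tall, on the counter to the right of the board; origin at its underside; a bystander, to be left alone
- mill: Dark wooden pepper mill, 54 across, 135 tall, on the counter to the right of the board; origin at its underside; a bystander, to be left alone
- bowl: White bowl, 116 across, 55 tall, on the counter to the left of the board; origin at its underside; a bystander, to be left alone
- spoon: Steel spoon lying on the counter to the left of the board; origin under its middle; a bystander, to be left alone
Things that resemble listed ones, but are neither listed nor needed, are in the scene too. Several things have the shape of the bin; the one meant has the colours described above.

How it is judged (in metres and radians):
On the way, in this order (a step that is already met when the one before it is completed fails the run):
1. the bin lies on its base on the board, open side up, not yet at the strip (angle between bin's own y axis and vertical above 3.02 rad and z of bin in the frame of board below 0.062 m and linear speed of bin below 0.02 m/s), for 0.2 s.
2. the bin's long side is flat against the raised strip (angle between bin's own y axis and vertical above 3.02 rad and x of bin in the frame of board between 0.074 and 0.086 m and angle between the z axis of bin and the y axis of board, either way round below 0.06 rad), for 0.2 s.
At the end, for the whole second after the job is handed in: The bin lies on its base on the board (open side up within 0.12 rad), its long side parallel to the raised strip within 0.06 rad and its middle within 6 mm of touching it, between the ends of the board (centre within 160 mm of the board's middle), at rest; bystanders moved less than 20 mm (all of step 2 and y of bin in the frame of board between -0.16 and 0.16 m and z of bin in the frame of board between 0.044 and 0.062 m and linear speed of bin below 0.02 m/s).
It fails at once if the bin was lifted off the board (z of bin in the frame of board above 0.14 m or (angle between bin's own y axis and vertical above 3.02 rad and z of bin in the frame of board above 0.08 m)).
It fails at once if a bystander was moved or knocked over (distance of any of cup_left, cup_right, mug, jar, mill, bowl, spoon from where it was at the start of the episode above 0.02 m or angle between any of cup_left, cup_right, mug, jar, mill, bowl's own z axis and vertical above 0.4 rad).
It also fails if it takes over 48 s, if anything falls off the work surface, if the arm or the gripper's body presses on something with over 40 N, if the wrist force passes 120 N, or if a joint passes its speed limit or range.

## Working session

There is one attempt and no reset: what is moved stays moved. The work goes in short steps, Python scripts to look and compute and a tool call to move; the robot and the scene stay as the last step left them, time stands still between calls to the robot, and variables do not carry over. Pictures are saved under pics/ and viewed, at most 10 in all, crops included, and the job is handed in when it is done.

Besides the shell and the picture viewer there is one more tool, called after ">>>" as name(argument=value, ...), one argument or row to a line, values as JSON. arm_command: Moves the arm, as the interface text tells. Its arguments: {"type":"object","properties":{"series":{"type":"array"},"grip":{"type":"number"},"grip_force":{"type":"number"}},"required":["series"]}

```bash
mkdir -p pics
cat > h.py <<'E'
import numpy as np, cv2
from cell import env, viewer
def world(name,d,px):
    c=viewer.calibration(name); K=np.array(c["K"]);D=np.array(c["dist"],float)
    if "T" in c: T=np.array(c["T"])
    else: raise Exception
    out=[]
    for u,v in px:
        z=np.median(d[v-1:v+2,u-1:u+2])
        x,y=cv2.undistortPoints(np.array([[[u,v]]],float),K,D)[0,0]
        out.append((T@[x*z,-y*z,-z,1])[:3])
    return np.array(out)
def cloud(name,d):
    c=viewer.calibration(name); K=np.array(c["K"]);D=np.array(c["dist"],float);T=np.array(c["T"])
    g=np.stack(np.meshgrid(np.arange(640),np.arange(480)),-1).reshape(-1,1,2).astype(float)
    p=cv2.undistortPoints(g,K,D)[:,0]; z=d.reshape(-1)
    P=np.stack([p[:,0]*z,-p[:,1]*z,-z,np.ones_like(z)],1)@T.T
    return P[:,:3].reshape(480,640,3)
E
python3 - <<'E'
from h import *
o=env.get_obs(); print(o["time_s"],o["tool_pos"],o["tool_rot"],o["grip_width"])
for n in("scene","side"):
    p,d=viewer.read_camera(n); cv2.imwrite(f"pics/{n}0.png",p); np.save(f"{n}0.npy",d)
    print(n,np.array(viewer.calibration(n)["T"]).round(2).tolist())
E
```

```text
0.0 [0.23176732 0.60669506 0.2294449 ] [-1.79889413e+02  6.73403662e-03  1.59098353e+02] 0.08697288275505859
scene [[-0.73, -0.52, 0.43, 1.06], [0.68, -0.57, 0.46, 0.56], [0.01, 0.63, 0.77, 1.09], [0.0, 0.0, 0.0, 1.0]]
side [[0.78, 0.41, -0.48, -0.29], [-0.63, 0.49, -0.6, -1.01], [-0.01, 0.77, 0.64, 1.21], [0.0, 0.0, 0.0, 1.0]]
```

View pics/scene0.png

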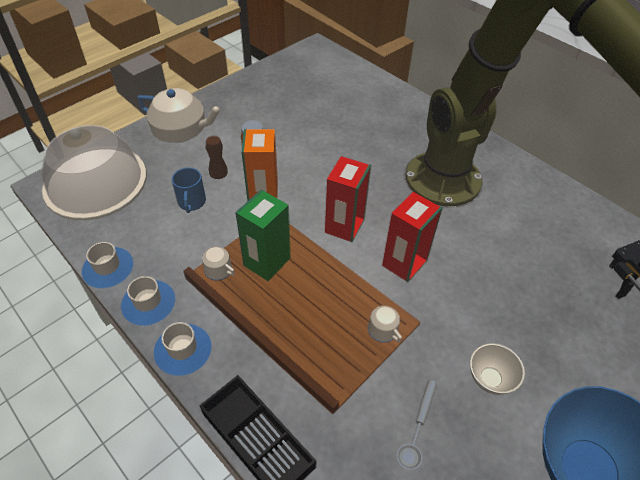

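View pics/side0.png

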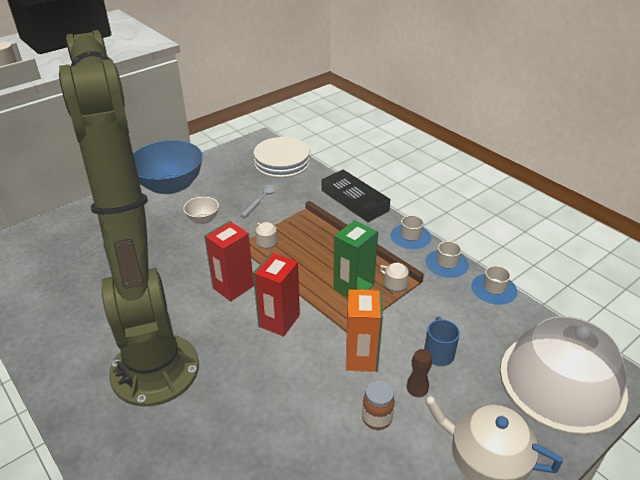

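Bin-shaped things in the scene view are orange (260,165), red (347,197), red (412,235) and green (263,235). The green one on the board fits the description. Other positions: strip running from (187,270) to (335,405), cup_right (215,262) close to the bin, cup_left (384,322). I'll confirm with a crop and measure.

Run:
```python
from h import *
for n in("scene","side"):
    p=cv2.imread(f"pics/{n}0.png"); d=np.load(f"{n}0.npy"); P=cloud(n,d); np.save(n+"P.npy",P)
    hsv=cv2.cvtColor(p,cv2.COLOR_BGR2HSV); g=(hsv[...,0]>50)&(hsv[...,0]<85)&(hsv[...,1]>90)
    Q=P[g]; print(n,"green",len(Q),Q.min(0).round(3),Q.max(0).round(3))
    t=Q[(Q[:,2]>.203)]; print(" top",cv2.minAreaRect((t[:,:2]*1000).astype(np.float32)), np.median(t[:,2]) )
    w=(hsv[...,0]<20)&(hsv[...,1]>70); R=P.reshape(-1,3)[w.reshape(-1)]
    b=R[(R[:,2]>.006)&(R[:,2]<.018)&(R[:,0]>.3)&(R[:,0]<1)&(abs(R[:,1])<.5)]; print(" slab",cv2.minAreaRect((b[:,:2]*1000).astype(np.float32)))
    b=R[(R[:,2]>.032)&(R[:,2]<.039)&(R[:,0]>.55)&(abs(R[:,1])<.5)]; print(" strip",len(b),cv2.minAreaRect((b[:,:2]*1000).astype(np.float32)))
    W=P.reshape(-1,3)[((hsv[...,1]<60)&(hsv[...,2]>110)).reshape(-1)]
    W=W[(W[:,2]>.066)&(W[:,2]<.08)&(W[:,0]>.4)&(W[:,0]<.9)&(abs(W[:,1])<.4)]
    for s in(1,-1): print(" cup",W[W[:,1]*s>0].min(0).round(3),W[W[:,1]*s>0].max(0).round(3))
a=cv2.imread("pics/scene0.png")[180:300,180:320];b=cv2.imread("pics/side0.png")[210:330,310:450]
cv2.imwrite("pics/crop.png",np.hstack([cv2.resize(x,(400,343),interpolation=2) for x in(a,b)]))
```

```text
scene green 3238 [ 0.153 -0.364  0.005] [1.062 0.556 1.094]
 top ((727.04150390625, 152.6820068359375), (953.1668090820312, 667.9647827148438), 25.518098831176758) 0.21180025680572445
 slab ((620.6939697265625, -83.07012939453125), (628.0427856445312, 744.0402221679688), 7.162838935852051)
 strip 1592 ((800.2642822265625, 64.95184326171875), (564.6879272460938, 208.99826049804688), 84.12250518798828)
 cup [0.486 0.192 0.066] [0.543 0.252 0.08 ]
 cup [ 0.454 -0.398  0.066] [ 0.9   -0.014  0.08 ]
side green 2235 [-2.880e-01 -1.007e+00  1.000e-03] [0.826 0.17  1.213]
 top ((205.13270568847656, -506.494384765625), (1336.9637451171875, 432.44073486328125), 63.396549224853516) 0.21285951897573518
 slab ((528.4553833007812, -106.56268310546875), (456.71014404296875, 782.836669921875), 0.0327998585999012)
 strip 380 ((706.733154296875, 33.34881591796875), (94.29820251464844, 503.8358459472656), 1.5488518476486206)
 cup [0.476 0.184 0.066] [0.537 0.248 0.08 ]
 cup [ 0.4   -0.399  0.066] [ 0.9   -0.013  0.08 ]
```

View pics/crop.png

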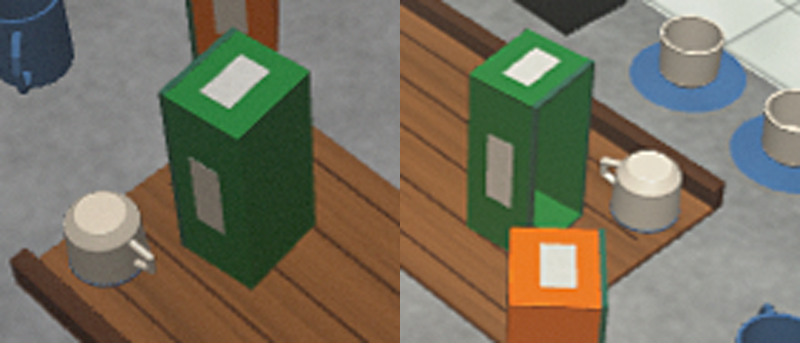

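The crop confirms the green bin, with its open side toward the robot's right (-y). cup_right is beyond it to the right and the orange decoy is nearer the robot. Next I'll intersect corner rays with the known planes.

```bash
cat >> h.py <<'E'
def onplane(name,px,h):
    c=viewer.calibration(name); K=np.array(c["K"]);D=np.array(c["dist"],float);T=np.array(c["T"])
    p=cv2.undistortPoints(np.array(px,float).reshape(-1,1,2),K,D)[:,0]
    r=np.c_[p[:,0],-p[:,1],-np.ones(len(p))]@T[:3,:3].T
    return T[:3,3]+r*((h-T[2,3])/r[:,2])[:,None]
E
python3 - <<'E'
from h import *
np.set_printoptions(precision=3,suppress=True)
print(onplane("scene",[(262.3,189.8),(288.5,205.2),(264,228.3),(236,213.3)],.212)[:,:2])
print(onplane("side",[(354.4,220.5),(377.6,232),(358.3,248.5),(334.5,234.5)],.212)[:,:2])
for n in("scene","side"):
    p=cv2.imread(f"pics/{n}0.png"); P=np.load(n+"P.npy"); hsv=cv2.cvtColor(p,cv2.COLOR_BGR2HSV)
    R=P[(hsv[...,0]<20)&(hsv[...,1]>70)]
    b=R[(R[:,2]>.006)&(R[:,2]<.018)&(R[:,0]>.42)&(R[:,0]<.9)&(abs(R[:,1])<.35)]
    q=b[:,:2]*1000
    print(n,len(q),[np.percentile(q,k,axis=0) for k in(1,99)])
    b=R[(R[:,2]>.03)&(R[:,2]<.042)&(R[:,0]>.65)&(R[:,0]<.9)&(abs(R[:,1])<.35)]
    # near edge/ far edge fits
    m=np.polyfit(b[:,1],b[:,0],1); res=b[:,0]-np.polyval(m,b[:,1]); print(" strip",len(b),m,np.percentile(res,[2,10,50,90,98]),b[:,1].min(),b[:,1].max())
    for nm,(u0,u1,v0,v1) in {"scene":{"R":(195,240,240,285),"L":(365,410,300,345)},"side":{"R":(375,412,258,295),"L":(250,280,218,250)}}[n].items():
        S=P[v0:v1,u0:u1]; m=(hsv[v0:v1,u0:u1,1]<70)&(S[...,2]>.068)&(S[...,2]<.082); S=S[m]; print(" cup",nm,len(S),S.min(0),S.max(0),np.median(S,0))
E
```

```text
[[ 0.547 -0.152]
 [ 0.534 -0.074]
 [ 0.619 -0.059]
 [ 0.636 -0.135]]
[[ 0.617 -0.063]
 [ 0.631 -0.141]
 [ 0.545 -0.158]
 [ 0.535 -0.075]]
scene 16191 [array([ 445.26 , -199.461]), array([746.175, 275.288])]
 strip 1823 [-0.053  0.743] [-0.011 -0.008  0.     0.008  0.01 ] -0.21343704595909396 0.3402458763166275
 cup R 319 [ 0.663 -0.2    0.068] [ 0.719 -0.143  0.08 ] [ 0.691 -0.17   0.073]
 cup L 389 [0.488 0.195 0.068] [0.543 0.248 0.08 ] [0.516 0.223 0.073]
side 5300 [array([ 444.965, -217.736]), array([734.538, 271.663])]
 strip 514 [-0.052  0.736] [-0.012 -0.008  0.001  0.01   0.013] -0.21749405060037053 0.2857900500535493
 cup R 213 [ 0.652 -0.206  0.068] [ 0.712 -0.149  0.082] [ 0.68  -0.178  0.074]
 cup L 175 [0.477 0.184 0.068] [0.535 0.248 0.08 ] [0.505 0.214 0.073]
```

Run:
```python
from h import *
np.set_printoptions(precision=3,suppress=True)
print("orange",onplane("scene",[(247,130),(273,129),(275,152),(244,152)],.2)[:,:2].tolist())
print("redA",onplane("scene",[(342,157),(370,164),(354,189),(327,181)],.2)[:,:2].tolist())
print("redB",onplane("scene",[(407,193),(441,206),(424,231),(391,215)],.2)[:,:2].tolist())
```

```text
orange [[0.42940717164378805, -0.35652947696825077], [0.3770274169308201, -0.31365468286379194], [0.4316169970805117, -0.24172801537356936], [0.48856785194291275, -0.2943339601494296]]
redA [[0.32140785319426335, -0.11533343959843567], [0.2887458997916038, -0.05102732479280292], [0.37961160048929987, -0.017737192699715743], [0.40773832406251576, -0.07971976571102535]]
redB [[0.29751815780407, 0.0751506925819086], [0.2714130872154005, 0.15515693960213423], [0.3589538578809939, 0.1765692602230342], [0.3771383160824263, 0.09576203367259767]]
```

>>> arm_command(
  series=[
    [[-42,-22,-14],-0.1],
    [[-84,-44,-28],-0.2],
    [[-126,-66,-42],-0.3],
    [[-168,-88,-56],-0.42],
    [[-210,-110,-70],-0.42],
  ],
  grip=1,
  grip_force=10,
)

```text
time_s: 0.6
tool_pos: [0.3897, 0.4277, 0.3007]
tool_rot: [-180.0, -0.0, -176.7]
force: [0.4, 1.3, 0.0]
grip_width: 0.0545
grasp_force: 0.0
```

>>> arm_command(
  series=[
    [[-13,-47,0],0],
    [[-26,-94,0],0],
    [[-39,-141,0],0],
    [[-52,-188,0],0],
    [[-65,-235,0],0],
  ],
)

```text
time_s: 1.1
tool_pos: [0.4668, 0.1964, 0.3003]
tool_rot: [180.0, -0.0, -176.8]
force: [0.9, 0.3, 0.4]
grip_width: 0.0151
grasp_force: 0.0
```

>>> arm_command(
  series=[
    [[-13,-47,0],0],
    [[-26,-94,0],0],
    [[-39,-141,0],0],
    [[-52,-188,0],0],
    [[-65,-235,0],0],
  ],
)

```text
time_s: 1.6
tool_pos: [0.5447, -0.0344, 0.3004]
tool_rot: [180.0, 0.0, -176.8]
force: [1.0, 0.0, -0.4]
grip_width: 0.0003
grasp_force: 0.0
```

>>> arm_command(
  series=[
    [[-11,-42,0],0],
    [[-22,-84,0],0],
    [[-32,-126,0],0],
    [[-41,-169,0],0],
    [[-41,-169,0],0],
  ],
)

```text
time_s: 2.1
tool_pos: [0.5935, -0.207, 0.2995]
tool_rot: [-179.7, -0.1, -177.4]
force: [0.3, -0.5, 0.2]
grip_width: 0.0003
grasp_force: 0.0
```

Run:
```python
from h import *
o=env.get_obs(); print(o["time_s"],o["tool_pos"],o["tool_rot"],o["grip_width"],o["force"])
p,d=viewer.read_camera("scene"); cv2.imwrite("pics/s1.png",p)
```

```text
2.1 [ 0.59349959 -0.20704929  0.2994952 ] [-1.79700981e+02 -1.41881513e-01 -1.77418936e+02] 0.00033827729814019753 [ 0.27706467 -0.53464036  0.20503556]
```

View pics/s1.png

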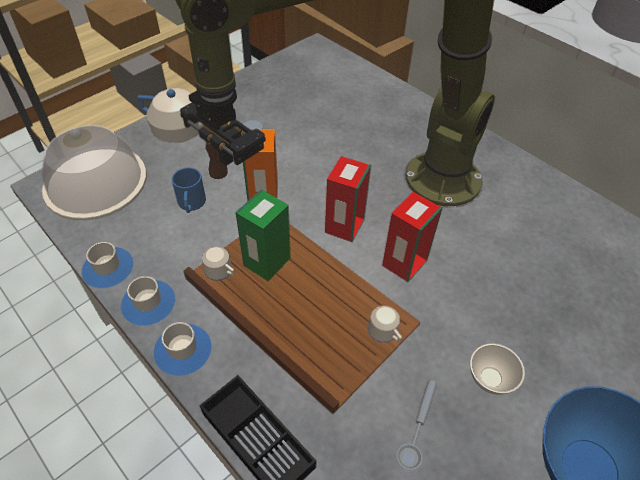

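The gripper hangs at (215,150), on the bin's open side, with the bin undisturbed at (263,235). I'll lower beside it, then push along its own +y.

>>> arm_command(
  series=[
    [[-3,0,25],0],
    [[-6,0,50],0],
    [[-6,0,75],0],
    [[-6,0,100],0],
    [[-6,0,100],0],
  ],
)

```text
time_s: 2.65
tool_pos: [0.5988, -0.1956, 0.1966]
tool_rot: [179.8, -0.4, -176.7]
force: [-0.4, -0.2, -0.3]
grip_width: 0.0004
grasp_force: 0.0
```

>>> arm_command(
  series=[
    [[1,8,0],0],
    [[2,16,0],0],
    [[3,24,0],0],
    [[4,32,0],0],
    [[5,40,0],0],
  ],
)

```text
time_s: 3.15
tool_pos: [0.5939, -0.158, 0.2013]
tool_rot: [180.0, 0.1, -176.8]
force: [-0.5, 0.2, -0.2]
grip_width: 0.0004
grasp_force: 0.0
```

>>> arm_command(
  series=[
    [[1,8,0],0],
    [[2,16,0],0],
    [[3,24,0],0],
    [[4,32,0],0],
    [[5,40,0],0],
  ],
)

```text
time_s: 3.65
tool_pos: [0.5863, -0.1186, 0.2005]
tool_rot: [180.0, -0.0, -176.8]
force: [0.2, 0.7, -0.7]
grip_width: 0.0003
grasp_force: 0.1
```

Run:
```python
from h import *
p,d=viewer.read_camera("side"); cv2.imwrite("pics/s2.png",p[150:390,250:570])
```

```text
(no output)
```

View pics/s2.png

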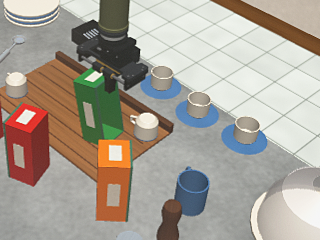

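The bin at crop (95,100) is tilting left with the finger behind its top edge. I'll keep pushing.

>>> arm_command(
  series=[
    [[1,8,0],0],
    [[2,15,0],0],
    [[3,22,0],0],
    [[4,29,0],0],
    [[5,35,0],0],
  ],
)

```text
time_s: 4.2
tool_pos: [0.5794, -0.0839, 0.2006]
tool_rot: [180.0, 0.0, -176.8]
force: [-0.1, 0.4, 0.7]
grip_width: 0.0002
grasp_force: 0.0
```

>>> arm_command(
  series=[
    [[1,5,0],0],
    [[2,10,0],0],
    [[3,15,0],0],
    [[4,20,0],0],
    [[5,25,0],0],
  ],
)

```text
time_s: 4.7
tool_pos: [0.5731, -0.0597, 0.2006]
tool_rot: [180.0, 0.0, -176.8]
force: [0.2, 0.5, 0.3]
grip_width: 0.0001
grasp_force: 0.0
```

>>> arm_command(
  series=[
    [[0,0,0],0],
    [[0,0,-20],0],
    [[0,0,-50],0],
    [[0,0,-80],0],
    [[0,0,-100],0],
  ],
)

```text
time_s: 5.2
tool_pos: [0.5738, -0.0605, 0.3029]
tool_rot: [-180.0, 0.2, -176.9]
force: [0.4, -0.6, 1.1]
grip_width: 0.0007
grasp_force: 0.0
```

Run:
```python
from h import *
p,d=viewer.read_camera("scene"); cv2.imwrite("pics/s3.png",p); np.save("s3.npy",d)
```

```text
(no output)
```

View pics/s3.png

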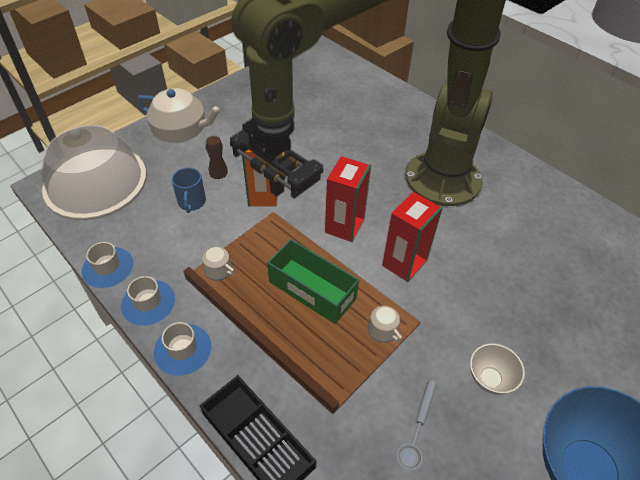

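The bin lies open side up: rim corners about (292,242), (357,283), (341,305), (268,267), clear of cup_left at (384,322). I'll measure its pose.

Run:
```python
from h import *
np.set_printoptions(precision=4,suppress=True)
p=cv2.imread("pics/s3.png");P=cloud("scene",np.load("s3.npy"));hsv=cv2.cvtColor(p,cv2.COLOR_BGR2HSV)
m=(hsv[...,0]>45)&(hsv[...,0]<88)&(hsv[...,1]>80)&(P[...,2]>.084)&(P[...,2]<.1)&(P[...,0]>.4)&(P[...,0]<.8)&(abs(P[...,1])<.25)
q=P[m]; r=cv2.minAreaRect((q[:,:2]*1000).astype(np.float32)); print(len(q),r,np.median(q[:,2])); print(cv2.boxPoints(r))
print(env.get_obs()["time_s"],env.get_obs()["tool_pos"])
```

```text
638 ((559.7315063476562, 32.12928009033203), (93.526123046875, 203.68252563476562), 10.577916145324707) 0.09081847605282789
[[495.0679 123.6555]
 [532.4584 -76.5657]
 [624.3951 -59.3969]
 [587.0046 140.8243]]
5.25 [ 0.575  -0.0606  0.3059]
```

>>> arm_command(
  series=[
    [[30,27,0],0],
    [[60,54,0],0],
    [[90,80,0],0],
    [[110,99,0],0],
    [[110,99,0],0],
  ],
  grip=-1,
)

```text
time_s: 5.75
tool_pos: [0.4557, 0.0356, 0.3005]
tool_rot: [179.9, -0.0, -176.5]
force: [-0.0, 0.3, 0.0]
grip_width: 0.0325
grasp_force: 0.0
```

>>> arm_command(
  series=[
    [[0,0,30],0],
    [[0,0,60],0],
    [[0,0,90],0],
    [[0,0,120],0],
    [[0,0,130],0],
  ],
)

```text
time_s: 6.25
tool_pos: [0.4563, 0.0315, 0.1674]
tool_rot: [-179.9, -0.3, -176.9]
force: [-1.0, -1.1, -0.3]
grip_width: 0.0727
grasp_force: 0.0
```

Run:
```python
from h import *
o=env.get_obs(); print(o["time_s"],o["tool_pos"],o["tool_rot"],o["grip_width"],o["force"])
p,d=viewer.read_camera("side"); q=p[150:390,150:470]; cv2.imwrite("pics/s4.png",cv2.resize(q,None,fx=2,fy=2))
```

```text
6.25 [0.45627871 0.03146899 0.16741168] [-179.91384297   -0.27796606 -176.91317242] 0.07269711555854647 [-1.0066752  -1.0737971  -0.26889186]
```

View pics/s4.png

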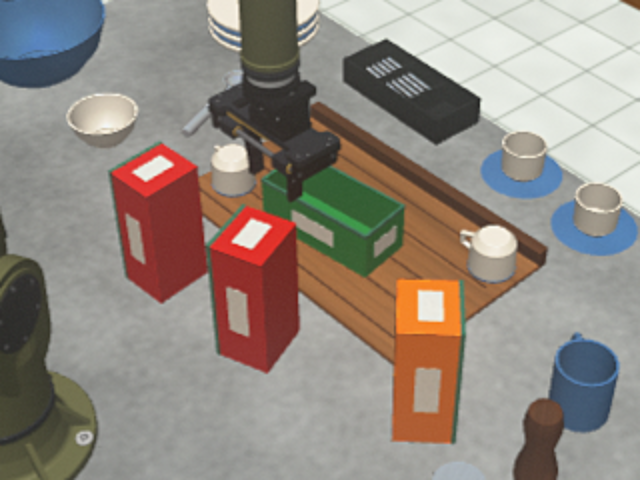

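The gripper is over the free gap between the bin and the red boxes, with the fingers at crop (250,150) and (295,185). I'll descend and push.

>>> arm_command(
  series=[
    [[0,0,30],0],
    [[0,0,60],0],
    [[0,0,90],0],
    [[0,0,115],0],
    [[0,0,120],0],
  ],
)

```text
time_s: 6.8
tool_pos: [0.4571, 0.0321, 0.0492]
tool_rot: [-179.9, -0.2, -176.9]
force: [-0.9, 0.1, 0.5]
grip_width: 0.0869
grasp_force: 0.0
```

>>> arm_command(
  series=[
    [[-8,0,0],0],
    [[-16,0,0],0],
    [[-24,0,0],0],
    [[-32,0,0],0],
    [[-40,0,0],0],
  ],
)

```text
time_s: 7.3
tool_pos: [0.4988, 0.0353, 0.0512]
tool_rot: [180.0, 0.0, -176.8]
force: [-1.2, 0.5, 0.7]
grip_width: 0.0871
grasp_force: 0.6
```

>>> arm_command(
  series=[
    [[-7,0,0],0],
    [[-14,0,0],0],
    [[-21,0,0],0],
    [[-28,0,0],0],
    [[-35,0,0],0],
  ],
)

```text
time_s: 7.8
tool_pos: [0.5332, 0.0368, 0.0504]
tool_rot: [-180.0, -0.0, -176.8]
force: [-2.0, 0.3, 0.8]
grip_width: 0.0869
grasp_force: 0.9
```

>>> arm_command(
  series=[
    [[-7,0,0],0],
    [[-14,0,0],0],
    [[-21,0,0],0],
    [[-28,0,0],0],
    [[-35,0,0],0],
  ],
)

```text
time_s: 8.3
tool_pos: [0.5683, 0.0389, 0.0505]
tool_rot: [-180.0, 0.0, -176.8]
force: [-1.6, -0.1, -0.6]
grip_width: 0.087
grasp_force: 0.6
```

Run:
```python
from h import *
o=env.get_obs(); print(o["time_s"],o["tool_pos"],o["tool_rot"],o["grip_width"],o["force"])
p,d=viewer.read_camera("scene"); cv2.imwrite("pics/s5.png",cv2.resize(p[180:420,160:480],None,fx=2,fy=2))
```

```text
8.3 [0.56831266 0.03887581 0.05048598] [-1.79999661e+02  3.12279560e-03 -1.76835180e+02] 0.08697868163872464 [-1.6037896  -0.13129389 -0.61335738]
```

View pics/s5.png

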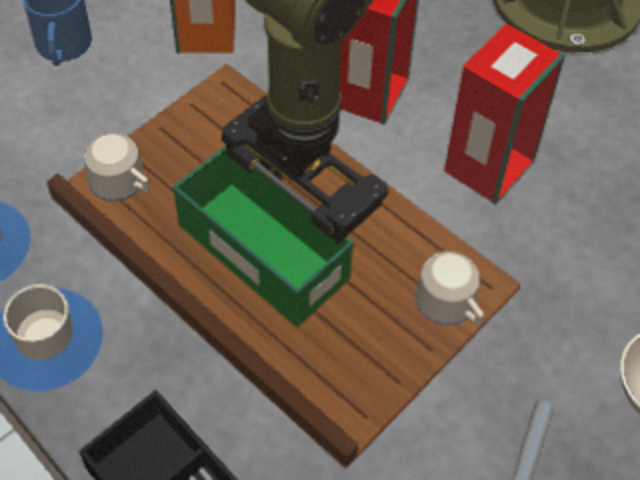

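The bin is aligned with the fingers and has roughly 60 mm to go to the strip, clear of both cups.

>>> arm_command(
  series=[
    [[-7,0,0],0],
    [[-14,0,0],0],
    [[-21,0,0],0],
    [[-28,0,0],0],
    [[-35,0,0],0],
  ],
)

```text
time_s: 8.85
tool_pos: [0.6033, 0.0408, 0.0506]
tool_rot: [180.0, 0.0, -176.8]
force: [-1.8, -0.6, 0.2]
grip_width: 0.0874
grasp_force: 0.8
```

>>> arm_command(
  series=[
    [[-3,0,0],0],
    [[-6,0,0],0],
    [[-9,0,0],0],
    [[-12,0,0],0],
    [[-15,0,0],0],
  ],
)

```text
time_s: 9.35
tool_pos: [0.6178, 0.0416, 0.0506]
tool_rot: [180.0, 0.0, -176.8]
force: [-1.5, 0.2, 0.7]
grip_width: 0.0872
grasp_force: 0.9
```

>>> arm_command(
  series=[
    [[-1.5,0,0],0],
    [[-3,0,0],0],
    [[-4.5,0,0],0],
    [[-6,0,0],0],
    [[-7,0,0],0],
  ],
)

```text
time_s: 9.85
tool_pos: [0.6247, 0.042, 0.0506]
tool_rot: [180.0, 0.0, -176.8]
force: [-2.5, -0.5, 0.5]
grip_width: 0.087
grasp_force: 1.0
```

>>> arm_command(
  series=[
    [[-1,0,0],0],
    [[-2,0,0],0],
    [[-3,0,0],0],
    [[-4,0,0],0],
    [[-4,0,0],0],
  ],
)

```text
time_s: 10.35
tool_pos: [0.627, 0.0422, 0.0503]
tool_rot: [180.0, -0.2, -176.9]
force: [-6.8, 0.4, 4.5]
grip_width: 0.0872
grasp_force: 3.4
```

>>> arm_command(
  series=[
    [[-1,0,0],0],
    [[-2,0,0],0],
    [[-3,0,0],0],
    [[-3,0,0],0],
    [[-3,0,0],0],
  ],
)

```text
time_s: 10.85
tool_pos: [0.6269, 0.0422, 0.0501]
tool_rot: [179.9, -0.6, -176.9]
force: [-15.0, 0.2, 9.6]
grip_width: 0.0868
grasp_force: 7.8
```

The tool has stalled at x = 0.627 with force rising to 15 N, so the bin is against the strip. I'll back off and raise (keeping the bin still), then check.

>>> arm_command(
  series=[
    [[5,0,0],0],
    [[12,0,0],0],
    [[25,0,0],0],
    [[40,0,0],0],
    [[55,0,0],0],
  ],
)

```text
time_s: 11.35
tool_pos: [0.5767, 0.0393, 0.0507]
tool_rot: [-180.0, 0.1, -176.8]
force: [-0.4, 0.3, -0.2]
grip_width: 0.0869
grasp_force: 0.0
```

>>> arm_command(
  series=[
    [[0,0,-30],0],
    [[0,0,-70],0],
    [[0,0,-110],0],
    [[0,0,-150],0],
    [[0,0,-180],0],
  ],
)

```text
time_s: 11.85
tool_pos: [0.5778, 0.0393, 0.2337]
tool_rot: [180.0, 0.3, -176.8]
force: [0.7, 0.6, -0.3]
grip_width: 0.0872
grasp_force: 0.0
```

Run:
```python
from h import *
p,d=viewer.read_camera("scene"); cv2.imwrite("pics/s6.png",cv2.resize(p[180:420,160:480],None,fx=2,fy=2))
P=cloud("scene",d);hsv=cv2.cvtColor(p,cv2.COLOR_BGR2HSV)
m=(hsv[...,0]>45)&(hsv[...,0]<88)&(hsv[...,1]>80)&(P[...,2]>.084)&(P[...,2]<.1)&(P[...,0]>.4)&(P[...,0]<.9)&(abs(P[...,1])<.25)
r=cv2.minAreaRect((P[m][:,:2]*1000).astype(np.float32)); print(m.sum(),r,env.get_obs()["time_s"])
```

```text
705 ((685.9302978515625, 35.16615295410156), (92.50013732910156, 203.73947143554688), 3.1757140159606934) 11.9
```

View pics/s6.png

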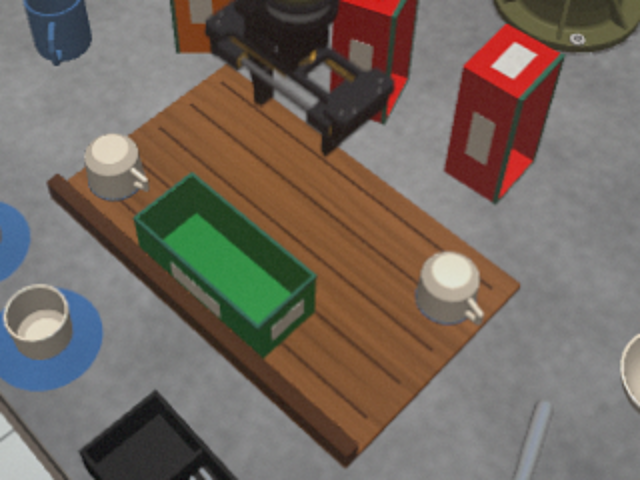

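The bin sits flush against the strip, parallel to it (3.2° against the strip's 3.0°). It lies open side up, and the cups at crop (113,165) and (448,288) are where they were.

```bash
python3 -c "
from cell import env
print(env.sign_off())"
```

```text
the job is handed in; nothing more can be done
None
```

The green bin was toppled onto its base, then pushed until its long side sat flat against the strip; both cups on the board look unmoved in the last picture, and the job was handed in at about 12 s (no verdict was shown).

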